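# Release the pawl and turn a vial carousel back home

## Robot

A 6-joint arm with a two-finger parallel gripper is mounted at the origin on a cart in front of the work surface, level with it; the furniture and walls round the work are solid. World frame = base frame: x ahead of the robot, y to its left, z up, the work surface at z = 0. Lengths are in m, angles in rad, forces in N, time in s.
With the tool pointing down it reaches from about 0.325 to 0.9 m from the base axis. Payload 6.1 kg.
Tool frame: the origin (TCP) lies midway between the tips of the shut fingers; the grasp point (between the pads) lies 19 mm behind it; z points along the fingers, y is the direction in which the jaws open and shut (so a half turn about z gives the same grasp; the last joint's range is limited). The gripper opens to 85 mm and grips with 20 to 120 N. Pads are 22 mm wide; open, the fingers measure 114 mm over their backs; the gripper's body (76 mm by 85 mm) begins 54 mm behind the grasp point. The pads swing forward as they close: fully open they stand 13 mm farther back than shut.
Start: joints at [1.17, 0.22, 1.526, -0, 1.395, -0.126], TCP at [0.17, 0.602, 0.231] pointing down, gripper open.
Joint ranges: [-2.98, 2.98], [-0.91, 2.08], [0.09, 2.57], [-1.24, 4.39], [0.2, 2.65], [-2.68, 2.68]. Speed limits (rad/s): [2.57, 2.57, 3.01, 3.14, 3.14, 3.14].

## Interface

Orientations are given as a unit quaternion [w, x, y, z].
In Python, from station import get_obs, eyes, ticket gives the robot as it stands. The module is installed in compiled form; this text tells all that it offers.
- The arm moves only by the tool move_arm, never from a script. Its argument "moves" is a list that holds one entry, the list of rows, each a list of 7 numbers: the shift along the world's x, y, z normalised to -1 to 1, where 1 is 0.025 m, then the turn, a rotation vector about the world's x, y, z normalised to -1 to 1, where 1 is 4 degrees, then the closure, from 0 (fully open) to 1 (shut). A call has 1 to 20 rows; each row shifts and turns the pose as measured when the row begins; what a row does not reach is not made up. A row lasts 1/10 s, in which the tool goes at most 50 mm and 8.59 degrees, less where a joint would pass 70% of its speed; a pose out of reach is approached as far as the arm can. A call with a number of a shift or a turn outside -1 to 1 is refused whole. A call with a gripper value outside its range is refused whole. The fingers move at their own pace and stop on an object; the grip force is fixed at half the most. Time passes only in rows, so rows that do not move let the fingers close. It gives the time, the measured TCP pose, the force and the opening at its end, in the units of the state.
- get_obs(): the state, without advancing time (a new reading comes with each control period).
- eyes.read_camera(name): name is "side" or "top" or "wrist"; returns a dict with "img" (480x640x3 uint8, red, green, blue), "z_map" (480x640 float32, m along the optical axis (not along the pixel's ray), 0 where there is no reading), "fx", "fy", "cx", "cy" (pixels), "rvec" (rotation vector, rad) and "tvec" (3), from world to camera coordinates, as OpenCV has them; the wrist camera has in their place "tool_from_camera" (4x4, takes a point from camera to tool coordinates, whose origin is the TCP and whose axes are the flange's). Camera axes: x right, y down, z forward; pixel columns grow to the right and rows downward; lengths in m; the calibration is good to about 2 mm. A picture is of the moment at which its call begins: read the wrist's pose just before it.
- ticket.hand_in(): hands the job in, once; it reports no verdict.
The state is a dict: "clock": time; "q": joint angles; "joint_vel": joint speeds; "joint_efforts": joint torques, N m; "eef_pos": TCP position; "tcp_rot": TCP orientation; "contact_force": force on the tool from outside, world axes, zero at the start; "moment": the same for the moment, N m; "finger_gap": finger opening in m.
Only numpy, scipy, OpenCV 4.12 (cv2) and the standard library are available. Lean on these libraries where they do the work, as an engineer would, in place of code of your own. Each camera call takes 0.05 s, during which the arm holds its last target.

## Task

The vial carousel has been indexed too far and its yellow holding pawl stops it from turning back. Throw the pawl's yellow knob over, outward, so that the pawl lifts off the teeth and stays up, then turn the carousel clockwise (seen from above) by its black T-bar until its red lug meets the red stop post. Leave the pawl up, let go of everything, and leave the glass beaker beside it standing where it is.

Things in the scene. Friction and masses are not known exactly. Their poses are not given: they have to be found in the camera images.
- carousel_wheel (a joint): Turn of the carousel, rad: 0 = home, red rim lug on the red post (hard stop); grows anticlockwise from above, starts 0.7 to 1.25. Disc 176 mm across, top 22 mm over the worktop, 8 mm saw teeth on its rim; fixed vials reach 84 mm. Stays where left (0.06 N m friction); with the pawl down it goes clockwise one tooth (18 degrees) at most. Lug 94 mm from the axis; post on the robot's side.
- t_bar (a point): Centre of the black T-bar on the carousel's spindle, exactly on the carousel's upright axis, 122 mm above the worktop. The bar is 64 mm long, 14 mm thick, 22 mm high (11 mm above and below this point). x axis along the bar, z axis up; it turns with the carousel. Nothing else within 25 mm of its long faces.
- pawl_knob (a point): Centre of the pawl's yellow knob (22 mm across, 24 high), 85 to 102 mm from the carousel's axis, about 102 above the worktop. z axis up, y axis outward with the pawl fully down; it starts tilted 0 to 0.25 rad outward. Pin: along x, 112 mm from the axis, 38 high. Top-heavy: past 0.4 rad it falls outward to its stop (0.85 rad, knob 139 mm from the axis) and stays; before that it falls back. <2 N.
- beaker: Bystander: glass beaker, 62 mm in diameter, 82 mm high, standing loose on the worktop 0.18 to 0.22 m from the carousel's axis, on the side away from the pawl. Origin at the centre of its underside, z axis up.

How it is judged:
On the way:
1. the pawl is thrown over, its nose lifted off the teeth, while the carousel is still away from home (angle between pawl_knob's own z axis and vertical above 0.6 rad and value of joint carousel_wheel above 0.35 rad), for 0.2 s.
At the end, for the whole second after the job is handed in: The carousel is at rest within 0.17 rad (10 degrees) of its home stop, the pawl is still thrown outward (tilted more than 0.6 rad from fully down), and the beaker stands upright within 20 mm of where it stood (value of joint carousel_wheel below 0.17 rad and velocity of joint carousel_wheel between -0.05 and 0.05 rad/s and angle between pawl_knob's own z axis and vertical above 0.6 rad and distance of beaker from where it was at the start of the episode below 0.02 m and angle between beaker's own z axis and vertical below 0.15 rad); the robot touches nothing.
It fails at once if the beaker is pushed more than 20 mm or tipped (distance of beaker from where it was at the start of the episode above 0.02 m or angle between beaker's own z axis and vertical above 0.3 rad).
It also fails if it takes over 35 s, if anything falls off the work surface, if the arm or the gripper's body presses on something with over 40 N, if the wrist force passes 120 N, or if a joint passes its speed limit or range.

## Working session

There is one attempt and no reset: what is moved stays moved. The work goes in short steps, Python scripts to look and compute and a tool call to move; the robot and the scene stay as the last step left them, time stands still between calls to the robot, and variables do not carry over. Pictures are saved under pics/ and viewed, and the job is handed in when it is done.

Besides the shell and the picture viewer there is one more tool, called after "Request:" as a command line: name --argument value ..., lists and objects as JSON in quotes. move_arm: Moves the arm, as the interface text tells. Its arguments: {"type":"object","properties":{"moves":{"type":"array"}},"required":["moves"]}

```bash
mkdir -p pics; cat > h.py <<'E'
import numpy as np,cv2
from station import get_obs,eyes,ticket
def snap(n,f):
    c=eyes.read_camera(n); cv2.imwrite('pics/'+f,c['img'][:,:,::-1]); np.savez('pics/'+f+'.npz',**c); return c
def w(c,u,v,d=None):
    R=cv2.Rodrigues(np.array(c['rvec'],float))[0];z=c['z_map'][int(v),int(u)] if d is None else d
    p=np.array([(u-c['cx'])/c['fx']*z,(v-c['cy'])/c['fy']*z,z]);return R.T@(p-np.array(c['tvec']).ravel())
def cloud(c):
    R=cv2.Rodrigues(np.array(c['rvec'],float))[0];z=c['z_map'];v,u=np.mgrid[:480,:640]
    p=np.stack([(u-c['cx'])/c['fx']*z,(v-c['cy'])/c['fy']*z,z],-1);return (p-np.array(c['tvec']).ravel())@R
E
python3 - <<'E'
from h import *
o=get_obs();print(o)
snap('top','top0.png');snap('side','side0.png')
E
```

```text
{'clock': 0.0, 'q': array([ 1.16991649e+00,  2.21258995e-01,  1.52761740e+00, -2.11990998e-05,
        1.39470078e+00, -1.26093483e-01]), 'joint_vel': array([-8.41750147e-04,  1.41224333e-04,  7.37199678e-05, -2.67639293e-03,
       -1.95092539e-03, -2.64729666e-04]), 'joint_efforts': array([-1.45832073e-03, -4.96891165e+01, -3.89397633e+01, -4.68987455e-04,
        1.10590560e-02,  2.12957707e-05]), 'eef_pos': array([0.16935439, 0.60098281, 0.23017556]), 'tcp_rot': array([-2.48359062e-04,  1.36959411e-01,  9.90576163e-01, -9.60732949e-04]), 'contact_force': array([-0.03736066,  0.308431  ,  0.38291841]), 'moment': array([ 0.03039218, -0.0109151 , -0.00418663]), 'finger_gap': 0.08540175670939801}
```

View pics/top0.png

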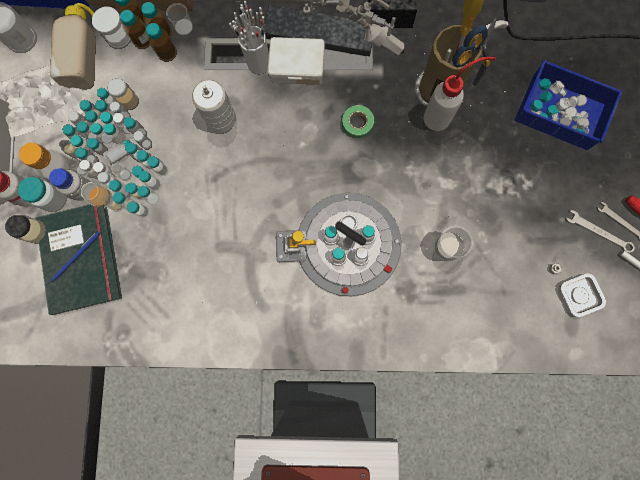

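View pics/side0.png

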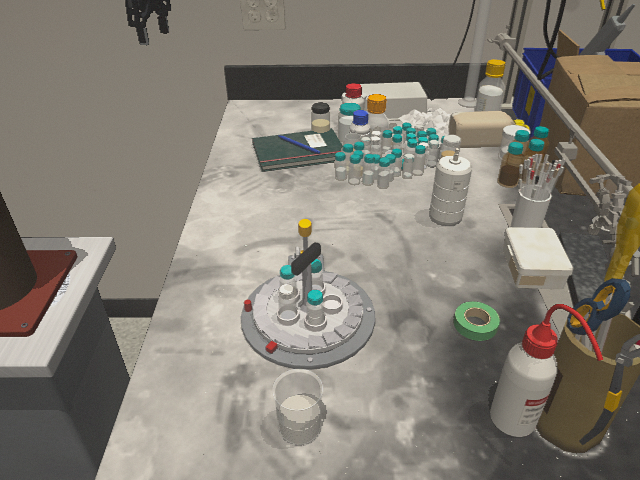

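The top view shows the carousel centred near (350,240), the T-bar at (350,233), the knob at (297,240), the moving lug near (388,268), the post near (345,290) and the beaker near (452,243). I'll measure these next.

```bash
python3 - <<'E'
from h import *
o={}
for n in('top','side'):
    c=dict(np.load(f'pics/{n}0.png.npz')); P=cloud(c); im=c['img'].astype(int); r,g,b=im[...,0],im[...,1],im[...,2]
    reg=(P[...,2]>-.01)&(c['z_map']>0)
    if n=='top':
        C=w(c,350,245);print('cen',C, 'tvec cam',-cv2.Rodrigues(c['rvec'])[0].T@c['tvec'])
    near=reg&(np.hypot(P[...,0]-C[0],P[...,1]-C[1])<.25)
    for nm,m in dict(yel=(r>150)&(g>100)&(b<80),red=(r>140)&(g<60)&(b<60),blk=(r<60)&(g<60)&(b<60)&(P[...,2]>.1)).items():
        m=m&near; k,L,s,ce=cv2.connectedComponentsWithStats(m.astype(np.uint8))
        for i in range(1,k):
            if s[i,4]>5:
                q=P[L==i];print(n,nm,s[i],'med',np.median(q,0).round(4),'min',q.min(0).round(3),'max',q.max(0).round(3))
                if nm=='blk':
                    hi=q[q[:,2]>.128]; 
                    if len(hi)>5:
                        rr=cv2.minAreaRect((hi[:,:2]*1000).astype(np.float32));print(rr,len(hi))
    # disc / base
    for lo,h_ in((.004,.0),(.017,.027)):
        pass
    im2=c['img'][:,:,::-1]
    x0,y0,x1,y1=(265,185,485,305) if n=='top' else (230,210,390,450)
    f=3.5 if n=='top' else 2.4
    cv2.imwrite(f'pics/{n}0z.png',cv2.resize(im2[y0:y1,x0:x1],None,fx=f,fy=f,interpolation=cv2.INTER_CUBIC))
    m=near&(P[...,2]>.018)&(P[...,2]<.025)
    q=P[m][:,:2];ce,rad=cv2.minEnclosingCircle((q*1000).astype(np.float32));print(n,'disc',ce,rad)
E
```

```text
cen [ 0.52818616 -0.06461132  0.03110978] tvec cam [ 0.36847728 -0.03477116  1.0338785 ]
top yel [290 231  24  16 161] med [0.5302 0.0322 0.1165] min [0.521 0.009 0.043] max [0.54  0.055 0.123]
top red [385 265   7   7  30] med [ 0.4834 -0.1408  0.0226] min [ 0.477 -0.147  0.019] max [ 0.49  -0.135  0.025]
top red [343 288   5   4  18] med [ 0.44   -0.0551  0.0278] min [ 0.436 -0.059  0.025] max [ 0.442 -0.051  0.031]
top blk [336 222  30  23 256] med [ 0.5339 -0.0617  0.1327] min [ 0.515 -0.089  0.112] max [ 0.554 -0.036  0.138]
((534.7359619140625, -62.405616760253906), (61.281166076660156, 12.698623657226562), 57.8094482421875) 222
top disc (593.7859497070312, -103.8508071899414) 187.47254943847656
side yel [299 219  12   9  90] med [0.53   0.0339 0.1175] min [0.522 0.024 0.114] max [0.54  0.045 0.121]
side red [246 300   5   3   7] med [ 0.4413 -0.0534  0.0284] min [ 0.437 -0.056  0.026] max [ 0.444 -0.05   0.03 ]
side red [271 341   6   7  14] med [ 0.486  -0.1377  0.0213] min [ 0.483 -0.145  0.02 ] max [ 0.49  -0.134  0.024]
side red [267 345   5   5   8] med [ 0.48   -0.1449  0.0211] min [ 0.478 -0.15   0.018] max [ 0.484 -0.141  0.023]
side blk [314 243   6   4   8] med [ 0.5525 -0.0395  0.1322] min [ 0.547 -0.043  0.13 ] max [ 0.555 -0.038  0.133]
((551.6878051757812, -39.85012435913086), (3.410135507583618, 8.21095085144043), 65.46360778808594) 8
side blk [294 248  27  27 127] med [ 0.5386 -0.07    0.1205] min [ 0.519 -0.091  0.112] max [ 0.556 -0.042  0.131]
((538.7750244140625, -68.25054931640625), (50.474456787109375, 0.77685546875), 55.949066162109375) 7
side disc (605.88916015625, -127.5203857421875) 186.02584838867188
```

```bash
ls pics
```

```text
side0.png
side0.png.npz
side0z.png
top0.png
top0.png.npz
top0z.png
```

View pics/top0z.png

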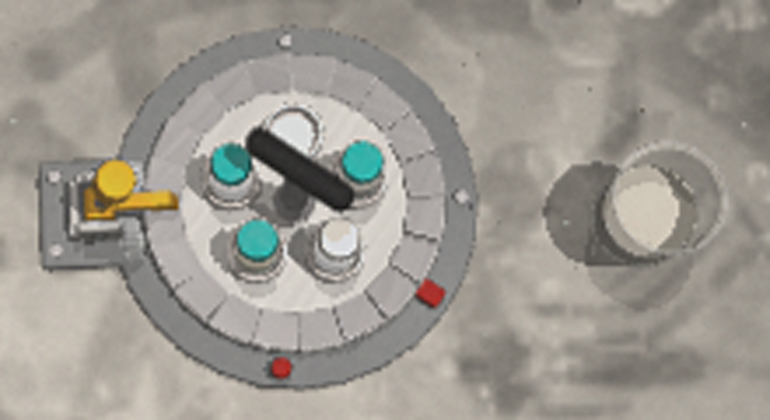

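View pics/side0z.png

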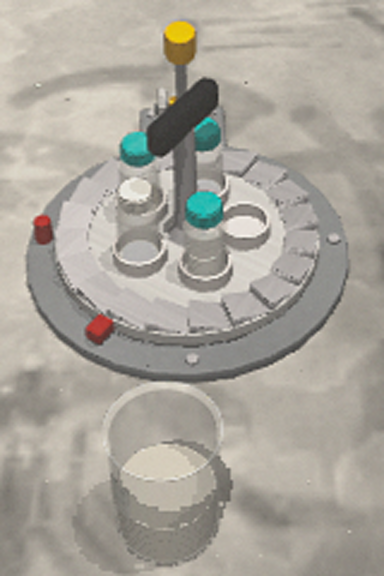

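The measurements agree with the sizes given:
- **Axis:** about (0.535, -0.0625). Lug radius comes out at 94.5 mm and the bar top at 0.133, both as stated.
- **Bar:** direction 58°.
- **Knob:** (0.530, 0.034), 96.5 mm from the axis.
- **Turn needed:** about 55–60° clockwise.

Next I move to a point above the inner side of the knob with the fingers shut.

Request:
move_arm --moves '[[[0.55,-0.95,0,0,0,-0.9,1],[0.55,-0.95,0,0,0,-0.9,1],[0.55,-0.95,0,0,0,-0.9,1],[0.55,-0.95,0,0,0,-0.9,1],[0.55,-0.95,0,0,0,-0.9,1],[0.55,-0.95,0,0,0,-0.9,1],[0.55,-0.95,0,0,0,-0.9,1],[0.55,-0.95,0,0,0,-0.9,1],[0.55,-0.95,0,0,0,-0.9,1],[0.55,-0.95,0,0,0,-0.9,1],[0.55,-0.95,0,0,0,-0.9,1],[0.55,-0.95,0,0,0,-0.9,1],[0.55,-0.95,0,0,0,-0.9,1],[0.55,-0.95,0,0,0,-0.9,1],[0.55,-0.95,0,0,0,-0.9,1],[0.55,-0.95,0,0,0,-0.9,1],[0.55,-0.95,0,0,0,-0.9,1],[0.55,-0.95,0,0,0,-0.9,1]]]'

```text
clock: 1.9
eef_pos: [0.4177, 0.1547, 0.2216]
tcp_rot: [-0.005, 0.661, 0.75, -0.005]
contact_force: [-0.1, 0.7, -0.1]
finger_gap: 0.0002
```

Request:
move_arm --moves '[[[0.6,-0.9,0.05,0,0,-0.3,1],[0.6,-0.9,0.05,0,0,-0.3,1],[0.6,-0.9,0,0,0,-0.3,1],[0.6,-0.9,0,0,0,-0.3,1],[0.6,-0.9,0,0,0,-0.3,1],[0.6,-0.9,0,0,0,-0.3,1],[0.6,-0.9,0,0,0,0,1],[0,0,0,0,0,0,1]]]'

```text
clock: 2.7
eef_pos: [0.525, -0.0129, 0.2209]
tcp_rot: [-0.007, 0.711, 0.703, -0.007]
contact_force: [-0.7, 0.6, 0.6]
finger_gap: -0.0
```

Request:
move_arm --moves '[[[0.1,0.1,-0.8,0,0,0,1],[0.05,0,-0.8,0,0,0,1],[0,0,-0.8,0,0,0,1],[0,0,-0.8,0,0,0,1],[0,0,-0.8,0,0,0,1],[0,0,-0.8,0,0,0,1],[0,0,0,0,0,0,1]]]'

```text
clock: 3.4
eef_pos: [0.5252, -0.0075, 0.0953]
tcp_rot: [-0.009, 0.712, 0.703, -0.007]
contact_force: [-0.6, 0.7, 0.5]
finger_gap: -0.0002
```

```bash
python3 - <<'E'
from h import *
o=get_obs();print(o['eef_pos'],o['contact_force'])
c=snap('side','s1.png');cv2.imwrite('pics/s1z.png',cv2.resize(c['img'][150:400,190:450,::-1],None,fx=2.3,fy=2.3))
E
```

```text
[ 0.5251812  -0.00750264  0.0952772 ] [-0.63168972  0.66347651  0.48352593]
```

View pics/s1z.png

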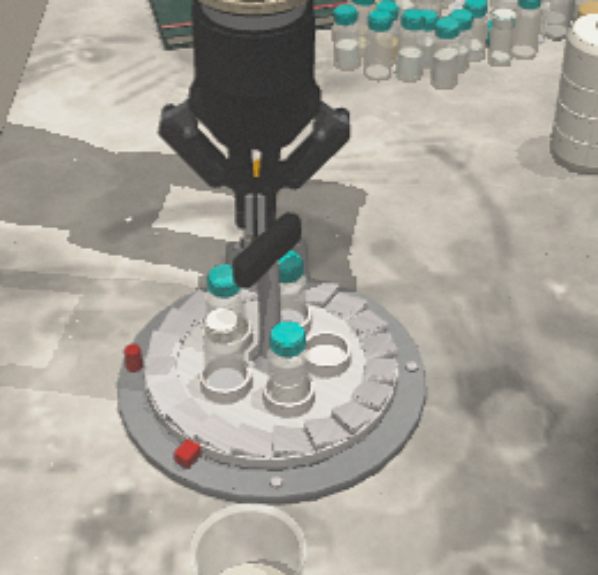

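The shut fingers are down between the bar and the knob, and touch nothing. Next I push outward (+y).

Request:
move_arm --moves '[[[0.05,0.5,0.1,0,0,0,1],[0.05,0.5,0,0,0,0,1],[0,0.4,0,0,0,0,1],[0,0.4,0,0,0,0,1],[0,0.4,0,0,0,0,1],[0,0.4,0,0,0,0,1],[0,0,0,0,0,0,1],[0,0,0,0,0,0,1]]]'

```text
clock: 4.25
eef_pos: [0.532, 0.0616, 0.105]
tcp_rot: [-0.003, 0.71, 0.704, -0.007]
contact_force: [-0.6, -3.6, 0.2]
finger_gap: 0.0001
```

```bash
python3 - <<'E'
from h import *
o=get_obs();print(o['eef_pos'],o['contact_force'])
c=snap('side','s2.png');cv2.imwrite('pics/s2z.png',cv2.resize(c['img'][150:400,190:450,::-1],None,fx=2.3,fy=2.3))
c=snap('top','t2.png');cv2.imwrite('pics/t2z.png',cv2.resize(c['img'][185:305,265:485,::-1],None,fx=3.5,fy=3.5))
E
```

```text
[0.53200829 0.06160636 0.10501117] [-0.62308522 -3.57281143  0.23917204]
```

View pics/s2z.png

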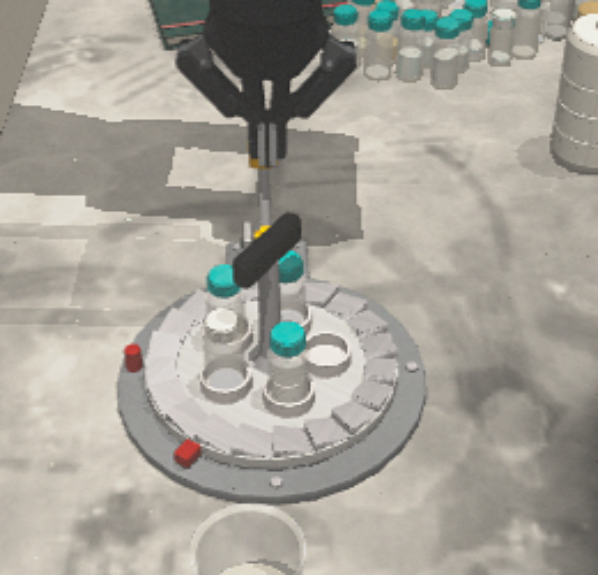

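View pics/t2z.png

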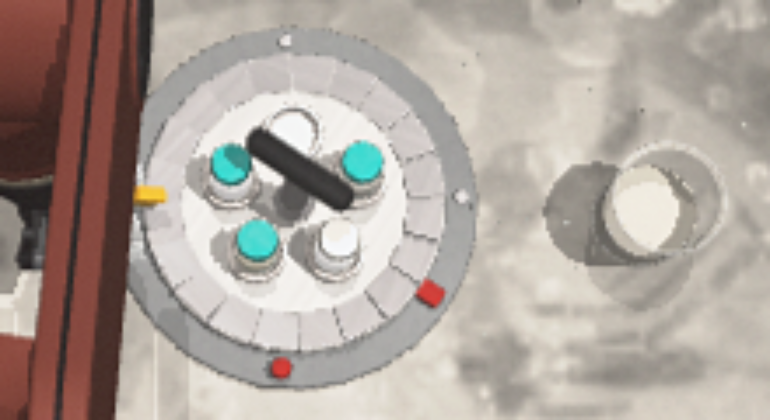

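The pawl is over and the fingers now press it against its stop at 3.6 N. I back off, rise, and open while moving over the bar and turning.

Request:
move_arm --moves '[[[0,-0.4,0,0,0,0,1],[0,-0.4,0.3,0,0,0,1],[0,-0.3,0.9,0,0,-0.5,1],[0,-0.4,0.9,0,0,-0.9,1],[0,-0.6,0.9,0,0,-0.9,1],[0,-0.7,0.4,0,0,-0.9,0.3],[0,-0.7,0,0,0,-0.9,0],[0,-0.6,0,0,0,-0.9,0],[0,-0.4,0,0,0,-0.9,0],[0,0,0,0,0,-0.9,0],[0,0,0,0,0,0,0]]]'

```text
clock: 5.45
eef_pos: [0.5318, -0.0585, 0.1999]
tcp_rot: [-0.005, 0.862, 0.507, -0.0]
contact_force: [-0.4, 0.4, -0.3]
finger_gap: 0.0849
```

```bash
python3 - <<'E'
from h import *
o=get_obs();q=o['tcp_rot'];print(o['eef_pos'],o['contact_force'],o['q'],'yaw',2*np.degrees(np.arctan2(q[2],q[1]))-90)
c=snap('side','s3.png');cv2.imwrite('pics/s3z.png',cv2.resize(c['img'][150:400,190:450,::-1],None,fx=2.3,fy=2.3))
E
```

```text
[ 0.53177491 -0.05850007  0.19990436] [-0.37466888  0.42783235 -0.30173567] [-0.26146525  0.03503114  1.79037802  0.00725912  1.32348963  0.24363187] yaw -29.043220986274
```

View pics/s3z.png

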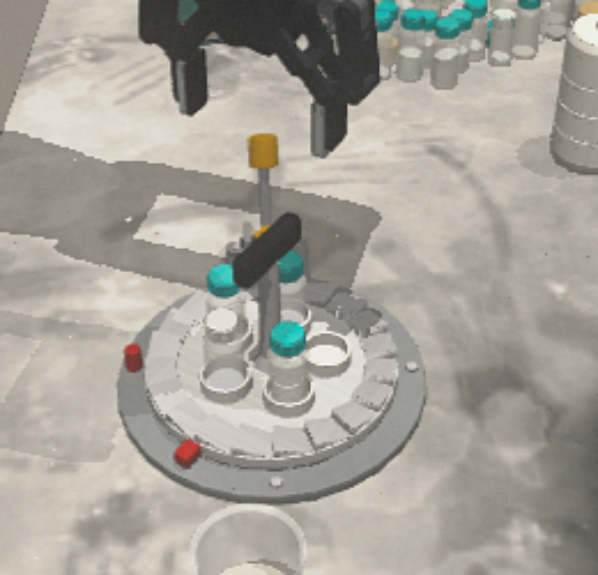

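```bash
python3 - <<'E'
from h import *
c=dict(np.load('pics/s3.png.npz'));P=cloud(c);im=c['img'].astype(int)
m=(im[...,0]>120)&(im[...,1]>80)&(im[...,2]<60)&(np.hypot(P[...,0]-.53,P[...,1]-.03)<.1)&(P[...,2]>.08)
q=P[m];print(len(q),q.min(0),q.max(0),np.median(q,0))
E
```

```text
157 [0.51966801 0.06512863 0.09148767] [0.53836999 0.08187721 0.11646066] [0.52850681 0.07291447 0.10512991]
```

Request:
move_arm --moves '[[[0.1,-0.15,-0.8,0,0,-0.6,0],[0,0,-0.8,0,0,-0.1,0],[0,0,-0.8,0,0,0,0],[0,0,-0.6,0,0,0,0],[0,0,0,0,0,0,0]]]'

```text
clock: 6.0
eef_pos: [0.5354, -0.0623, 0.1254]
tcp_rot: [-0.004, 0.872, 0.49, 0.002]
contact_force: [-0.3, -0.6, 0.2]
finger_gap: 0.0854
```

The knob is 139 mm from the axis, so it rests on its outer stop. Lower the last 20 mm and grip.

Request:
move_arm --moves '[[[0,0,-0.8,0,0,0,0],[0,0,0,0,0,0,1],[0,0,0,0,0,0,1],[0,0,0,0,0,0,1],[0,0,0,0,0,0,1],[0,0,0,0,0,0,1],[0,0,0,0,0,0,1]]]'

```text
clock: 6.7
eef_pos: [0.5353, -0.0611, 0.111]
tcp_rot: [-0.005, 0.87, 0.492, 0.002]
contact_force: [6.2, -3.2, -11.8]
finger_gap: 0.013
```

```bash
python3 - <<'E'
from h import *
o=get_obs();q=o['tcp_rot'];print(o['eef_pos'],o['contact_force'],o['moment'],o['finger_gap'],'yaw',2*np.degrees(np.arctan2(q[2],q[1]))-90)
c=snap('side','s4.png');cv2.imwrite('pics/s4z.png',cv2.resize(c['img'][150:400,190:450,::-1],None,fx=2.3,fy=2.3))
E
```

```text
[ 0.53526023 -0.0610681   0.11100959] [  6.22228362  -3.17215423 -11.811776  ] [-0.64184468 -1.29554369 -0.03770913] 0.013010605237651667 yaw -31.025788999954564
```

View pics/s4z.png

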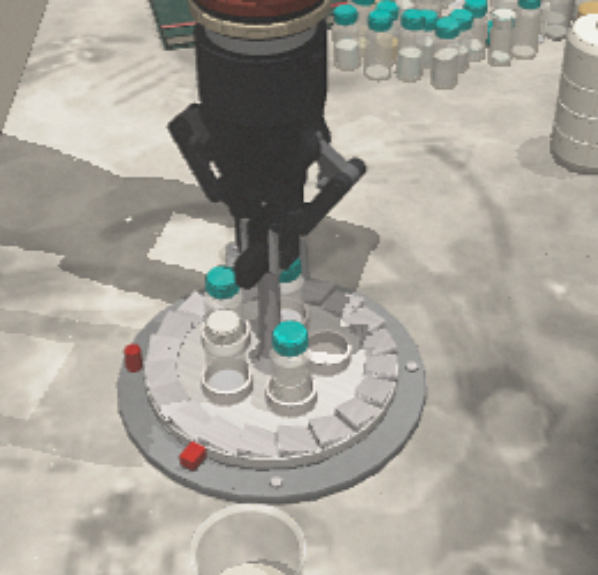

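The bar is gripped (gap 13 mm). Now I turn clockwise.

Request:
move_arm --moves '[[[0,0,0,0,0,-0.7,1],[0,0,0,0,0,-0.7,1],[0,0,0,0,0,-0.7,1],[0,0,0,0,0,-0.7,1],[0,0,0,0,0,-0.7,1],[0,0,0,0,0,-0.7,1],[0,0,0,0,0,-0.7,1],[0,0,0,0,0,-0.7,1],[0,0,0,0,0,-0.7,1],[0,0,0,0,0,-0.7,1],[0,0,0,0,0,-0.7,1],[0,0,0,0,0,-0.7,1],[0,0,0,0,0,-0.7,1],[0,0,0,0,0,-0.7,1],[0,0,0,0,0,0,1]]]'

```text
clock: 8.25
eef_pos: [0.5356, -0.0613, 0.111]
tcp_rot: [-0.003, 0.987, 0.159, 0.004]
contact_force: [0.4, -0.3, -2.6]
finger_gap: 0.0127
```

```bash
python3 - <<'E'
from h import *
o=get_obs();q=o['tcp_rot'];print(o['eef_pos'],o['contact_force'],o['moment'],o['finger_gap'],'yaw',2*np.degrees(np.arctan2(q[2],q[1]))-90)
c=snap('side','s5.png');cv2.imwrite('pics/s5z.png',cv2.resize(c['img'][150:400,190:450,::-1],None,fx=2.3,fy=2.3))
E
```

```text
[ 0.53561027 -0.06129649  0.110991  ] [ 0.43822869 -0.25435485 -2.63208552] [-0.06831005 -0.04425561 -0.04097094] 0.012681033352449718 yaw -71.66717553195295
```

View pics/s5z.png

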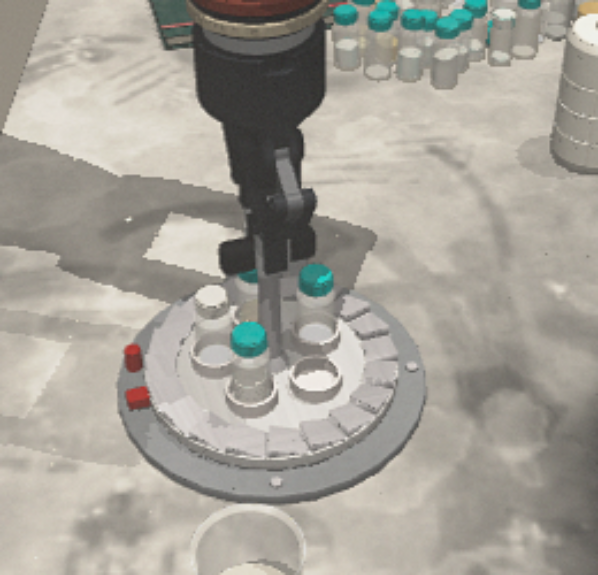

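It has turned about 41°, with the lug at (137,398) in the crop and the post at (133,357). Continue gently.

Request:
move_arm --moves '[[[0,0,0,0,0,-0.5,1],[0,0,0,0,0,-0.5,1],[0,0,0,0,0,-0.5,1],[0,0,0,0,0,-0.5,1],[0,0,0,0,0,-0.5,1],[0,0,0,0,0,-0.4,1],[0,0,0,0,0,0,1]]]'

```text
clock: 9.0
eef_pos: [0.5356, -0.0614, 0.111]
tcp_rot: [-0.003, 0.998, 0.06, 0.005]
contact_force: [-0.7, 1.3, -2.1]
finger_gap: 0.0123
```

```bash
python3 - <<'E'
from h import *
o=get_obs();q=o['tcp_rot'];print(o['eef_pos'],o['contact_force'],o['moment'],o['finger_gap'],'yaw',2*np.degrees(np.arctan2(q[2],q[1]))-90)
c=snap('side','s6.png');cv2.imwrite('pics/s6z.png',cv2.resize(c['img'][280:360,230:390,::-1],None,fx=4.5,fy=4.5,interpolation=2))
E
```

```text
[ 0.53562113 -0.06135409  0.11095638] [-0.74866809  1.29227624 -2.116086  ] [-0.06650902 -0.01308794 -0.03611084] 0.012340062188562848 yaw -83.06612048247919
```

View pics/s6z.png

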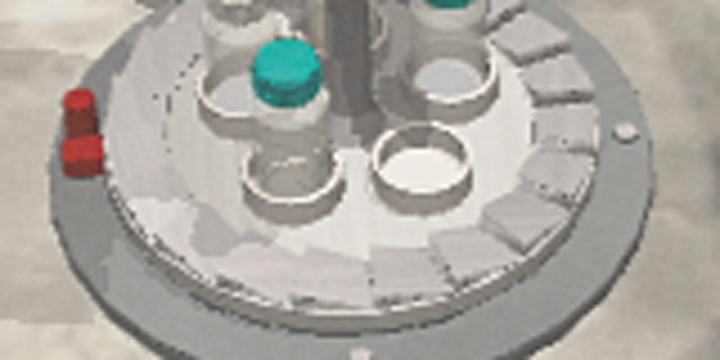

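Request:
move_arm --moves '[[[0,0,0,0,0,-0.3,1],[0,0,0,0,0,-0.3,1],[0,0,0,0,0,-0.3,1],[0,0,0,0,0,0,1]]]'

```text
clock: 9.45
eef_pos: [0.5356, -0.0614, 0.111]
tcp_rot: [-0.003, 1.0, 0.028, 0.005]
contact_force: [-0.1, 0.4, -2.3]
finger_gap: 0.0128
```

```bash
python3 - <<'E'
from h import *
o=get_obs();q=o['tcp_rot'];print(o['contact_force'],o['moment'],'yaw',2*np.degrees(np.arctan2(q[2],q[1]))-90)
E
```

```text
[-0.13083192  0.3511034  -2.30230319] [ 0.00748773  0.01420094 -0.00375916] yaw -86.83407904068874
```

Request:
move_arm --moves '[[[0,0,0,0,0,-0.3,1],[0,0,0,0,0,-0.3,1],[0,0,0,0,0,-0.3,1]]]'

```text
clock: 9.75
eef_pos: [0.5356, -0.0614, 0.111]
tcp_rot: [-0.002, 1.0, -0.003, 0.005]
contact_force: [-0.0, -1.4, -2.6]
finger_gap: 0.0128
```

```bash
python3 - <<'E'
from h import *
o=get_obs();q=o['tcp_rot'];print(o['contact_force'],o['moment'],'yaw',2*np.degrees(np.arctan2(q[2],q[1]))-90)
c=snap('side','s7.png');cv2.imwrite('pics/s7z.png',cv2.resize(c['img'][280:360,230:390,::-1],None,fx=4.5,fy=4.5,interpolation=2))
E
```

```text
[-0.01799966 -1.3556888  -2.56790717] [ 0.03834831 -0.06456913  1.98054119] yaw -90.34631453020786
```

View pics/s7z.png

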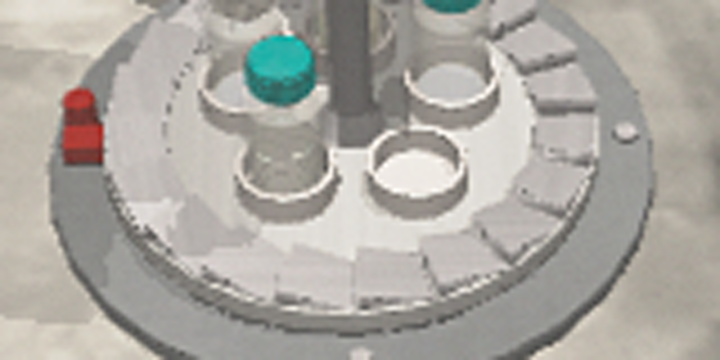

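The moment jumped to 2 N m and the lug is against the post, so the stop is reached. Now I relax the twist, open and rise.

Request:
move_arm --moves '[[[0,0,0,0,0,0.2,1],[0,0,0,0,0,0,0],[0,0,0,0,0,0,0],[0,0,0,0,0,0,0],[0,0,0,0,0,0,0],[0,0,0,0,0,0,0],[0,0,0.5,0,0,0,0],[0,0,0.9,0,0,0,0],[0,0,0.9,0,0,0,0],[0,0,0.9,0,0,0,0],[0,0,0.9,0,0,0,0],[-0.4,0,0.5,0,0,0,0],[-0.9,0,0,0,0,0,0],[-0.9,0,0,0,0,0,0],[-0.9,0,0,0,0,0,0],[-0.4,0,0,0,0,0,0],[0,0,0,0,0,0,0]]]'

```text
clock: 11.5
eef_pos: [0.4484, -0.062, 0.2439]
tcp_rot: [-0.001, 1.0, -0.0, 0.012]
contact_force: [0.8, 0.8, 0.0]
finger_gap: 0.085
```

```bash
python3 - <<'E'
from h import *
o=get_obs();print(o['eef_pos'],o['contact_force'],o['finger_gap'])
c=snap('side','s8.png');P=cloud(c);im=c['img'].astype(int)
m=(im[...,0]>120)&(im[...,1]>80)&(im[...,2]<60)&(np.hypot(P[...,0]-.53,P[...,1]-.03)<.1)&(P[...,2]>.08)
q=P[m];print(len(q),np.median(q,0))
cv2.imwrite('pics/s8z.png',cv2.resize(c['img'][180:450,190:450,::-1],None,fx=2.2,fy=2.2))
E
```

```text
[ 0.44836786 -0.06203915  0.24393261] [0.81777403 0.79036406 0.01395395] 0.08500423385737335
159 [0.528423   0.07283168 0.10550646]
```

View pics/s8z.png

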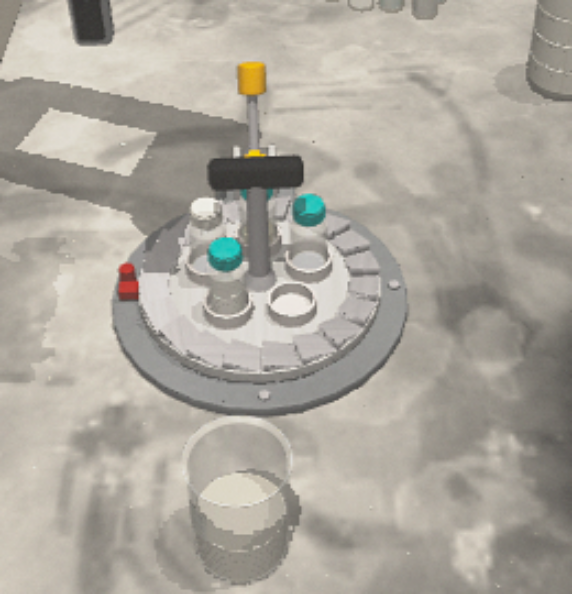

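The lug is on the post, the knob is still at its outer stop, the beaker is undisturbed and the gripper is clear.

```bash
python3 -c "
from h import *
print(ticket.hand_in())"
```

```text
the job is handed in; nothing more can be done
None
```

The carousel is back at its home stop with the pawl up, and I handed the job in at about 11.6 s of the 35 s allowed. The hand-in gives no verdict, so these are my own checks.

**What I did:** I pushed the pawl's knob outward with the shut fingers until it fell to its outer stop. Then I gripped the T-bar and turned the carousel about 59° clockwise. I stopped when the wrist moment jumped to 2 N m with the lug against the post, then let go and moved clear.

**Last checks (side camera, after letting go):**
- **Pawl:** the knob's measured position did not change between throwing it and the end. It was about 139 mm from the axis, which is its stated outer stop.
- **Carousel:** the red lug sits against the red post.
- **Beaker:** it stands upright and looked unmoved. I judged this by eye from the picture and did not measure its position.
- **Robot:** the gripper is open and touches nothing, with only a residual force of about 1 N.

None of the checks failed or disagreed.

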